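Stock the table caddy with the full sauce bottles

TASK

Stock the green table caddy: stand the full red, yellow and black sauce bottles upright in it, each centred on the coaster of its own colour, set down gently and not dropped. Leave the two empty bottles with white bodies and the steel bowl where they stand, knock nothing over, and let go of everything at the end.

Things in the scene. Friction and masses are not known exactly. Their poses are not given: they have to be found in the camera images.
- bottle_red: full ketchup squeeze bottle: round body, all red from foot to tip (body, cap and nozzle). Body 50 mm across and straight-sided from its foot up to 95 mm; cap 28 mm across above it; 125 mm tall in all; 200 to 325 g. Stands loose and upright on the table. Origin: centre of its underside, z up along the bottle
- bottle_yellow: full mustard squeeze bottle: round body, all yellow from foot to tip (body, cap and nozzle). Body 50 mm across and straight-sided from its foot up to 95 mm; cap 28 mm across above it; 125 mm tall in all; 200 to 325 g. Stands loose and upright on the table. Origin: centre of its underside, z up along the bottle
- bottle_black: full soy sauce squeeze bottle: round body, all black from foot to tip (body, cap and nozzle). Body 50 mm across and straight-sided from its foot up to 95 mm; cap 28 mm across above it; 125 mm tall in all; 200 to 325 g. Stands loose and upright on the table. Origin: centre of its underside, z up along the bottle
- empty_red: empty squeeze bottle, a look-alike that does not belong: same shape and size as the full ones (50 mm across, 125 mm tall) but with a milky white body and only the cap and nozzle red; light, 64 to 104 g. Stands loose on the table. Origin: centre of its underside, z up
- empty_yellow: empty squeeze bottle, a look-alike that does not belong: same shape and size as the full ones (50 mm across, 125 mm tall) but with a milky white body and only the cap and nozzle yellow; light, 64 to 104 g. Stands loose on the table. Origin: centre of its underside, z up
- coaster_red: round red coaster, 74 mm across, 4 mm thick, fixed in the middle of one of the caddy's four compartments (which one varies). Origin: centre of its underside, 4 mm above the table, so its top is 4 mm above the origin and 8 mm above the table; z up, x and y along the caddy's walls
- coaster_yellow: round yellow coaster, 74 mm across, 4 mm thick, fixed in the middle of one of the caddy's four compartments (which one varies). Origin: centre of its underside, 4 mm above the table, so its top is 4 mm above the origin and 8 mm above the table; z up, x and y along the caddy's walls
- coaster_black: round black coaster, 74 mm across, 4 mm thick, fixed in the middle of one of the caddy's four compartments (which one varies). Origin: centre of its underside, 4 mm above the table, so its top is 4 mm above the origin and 8 mm above the table; z up, x and y along the caddy's walls
- caddy: green square open caddy, 206 x 206 mm, 45 mm high, fixed to the table: walls and the two crossing dividers 4 mm thick, floor 4 mm thick, four compartments 97 mm square inside with centres 50.5 mm either way from the middle along x and y. Three compartments hold a coaster, the fourth a fixed steel napkin holder 64 mm square whose top is 51 mm above the table. Origin: centre of its underside on the table; x and y along its walls, z up
- bowl: loose steel mixing bowl, a bystander, 150 mm across, 55 mm high, standing on the table beyond the bottles. Origin: centre of its underside, z up
Things that resemble listed ones, but are neither listed nor needed, are in the scene too. What is shaped like the bottle_yellow but blue is not meant.

How it is judged:
By the outcome, as a careful person would: the job done as asked, in the order asked, and still so for the second after the job is handed in, with the robot touching nothing.
It also fails if it takes over 86 s, if anything falls off the work surface, if the arm or the gripper's body presses on something with over 40 N, if the wrist force passes 120 N, or if a joint passes its speed limit or range.

ROBOT

A 6-joint arm with a two-finger parallel gripper is mounted at the origin on the work surface. World frame = base frame: x ahead of the robot, y to its left, z up, the work surface at z = 0. Lengths are in m, angles in rad, forces in N, time in s.
With the tool pointing down it reaches from about 0.325 to 0.775 m from the base axis. Payload 5.5 kg.
Tool frame: the origin (TCP) lies on the centre line of the jaws, within the pads' length; the fingertips stand robot.nose_length ahead of it and the grasp point (between the pads) lies 5 mm behind it (robot.nose_length is the distance from the TCP to the fingertips, in m); z points along the fingers, y is the line along which they close (so a half turn about z gives the same grasp; the last joint's range is limited). The gripper opens to 85 mm and grips with 20 to 120 N. Pads are 22 mm wide; open, the fingers measure 114 mm over their backs; the gripper's body (76 mm by 85 mm) begins 54 mm behind the grasp point. The pads swing forward as they close: fully open they stand 13 mm farther back than shut.
Start: joints at [1.224, 0.091, 1.231, -0, 1.82, -0.057], TCP at [0.171, 0.575, 0.245] pointing down, gripper open.
Joint ranges: [-2.87, 2.87], [-0.86, 2.18], [0.17, 2.46], [-1.51, 4.65], [0.06, 2.69], [-2.65, 2.65]. Speed limits (rad/s): [2.57, 2.57, 3.01, 3.14, 3.14, 3.14].

INTERFACE

Orientations are given as a 3x3 rotation matrix whose columns are the frame's x, y, z axes.
In Python, from plant import robot, vision gives the robot as it stands.
- The arm moves only by the tool send_rows, never from a script. Its argument "steps" is a list that holds one entry, the list of rows, each a list of 5 numbers: the gripper command: -1 is shut, 1 is fully open, values between are in proportion, then the shift along the tool's x, y, z each as a share of 15 cm, from -1 to 1, then the turn about the tool's z as a share of 45 degrees, from -1 to 1. In form: [[[jaw, dx, dy, dz, spin], ...]]. A call has 1 to 8 rows; each row is the pose to reach, as a shift and turn from the pose commanded when the call began, along the tool's axes at that moment; what a row does not reach only later rows make up. A row lasts 1/12 s, in which the tool goes at most 41.7 mm and 7.16 degrees, less where a joint would pass 70% of its speed; a pose out of reach is approached as far as the arm can. A call with a number of a shift or a turn outside -1 to 1 is refused whole. A call with a gripper value outside its range is refused whole. The fingers move at their own pace and stop on an object; the grip force is fixed at half the most. Time passes only in rows, so rows that repeat a pose let the fingers close. It gives the time, the measured TCP pose, the force, the opening and the grip force at its end, in the units of the state.
- robot.get_state(): the state, without advancing time (a new reading comes with each control period).
- vision.camera(name): name is "side" or "top" or "wrist"; returns (picture, depth): 384x512x3 uint8, red, green, blue; 384x512 float32, m along the optical axis (not along the pixel's ray), 0 where there is no reading.
- vision.get_calibration(name): a dict with "mtx" (3x3 intrinsics, pixels), "R" (3x3) and "t" (3): a world point X has camera coordinates R X + t. Camera axes: x right, y down, z forward; pixel columns grow to the right and rows downward; lengths in m; the calibration is good to about 2 mm. A picture is of the moment at which its call begins: read the wrist's pose just before it. get_calibration takes no time and is no camera call; for the wrist camera it gives the pose at the moment of the call.
- robot.hand_in(): hands the job in; it is judged then, once.
The state is a dict: "time": time; "joint_positions": joint angles; "joint_vel": joint speeds; "effort": joint torques, N m; "ee_pos": TCP position; "tool_rot": TCP orientation; "ft_force": force on the tool from outside, world axes, zero at the start; "ft_torque": the same for the moment, N m; "opening": finger opening in m; "grip_force": force on a finger pad.
Only numpy, scipy, OpenCV 4.12 (cv2) and the standard library are available. Lean on these libraries where they do the work, as an engineer would, in place of code of your own. Each camera call takes 0.05 s, during which the arm holds its last target. There are 200 camera calls.

## Working session

There is one attempt and no reset: what is moved stays moved. The work goes in short steps, Python scripts to look and compute and a tool call to move; the robot and the scene stay as the last step left them, time stands still between calls to the robot, and variables do not carry over. Pictures are saved under pics/ and viewed, at most 14 in all, crops included, and the job is handed in when it is done.

Besides the shell and the picture viewer there is one more tool, called after "Request:" in YAML: its name, and indented under it one key for each argument. send_rows: Moves the arm, as the interface text tells. Its arguments: {"type":"object","properties":{"steps":{"type":"array","items":{"type":"array","items":{"type":"array","items":{"type":"number"}}}}},"required":["steps"]}

```bash
mkdir -p pics; python3 - <<'E'
from plant import robot, vision
import cv2, numpy as np
print(robot.nose_length, robot.get_state())
for n in ["top","side"]:
    p,d=vision.camera(n); np.savez(f"{n}.npz",p=p,d=d,**vision.get_calibration(n))
    cv2.imwrite(f"pics/{n}1.png",p[:,:,::-1]); c=vision.get_calibration(n); print(n,c['mtx'],-c['R'].T@c['t'],c['R'])
E
```

```text
0.014 {'time': 0.0, 'joint_positions': array([ 1.22431661e+00,  9.18398845e-02,  1.23188392e+00,  2.62362764e-05,
        1.81980079e+00, -5.67185575e-02]), 'joint_vel': array([ 0.00042388, -0.0006422 , -0.00145292,  0.00027807, -0.00064044,
       -0.00154769]), 'effort': array([ 6.34202406e-04, -4.58683741e+01, -4.18048561e+01,  2.39548763e-05,
        1.05969224e-02, -1.66940237e-05]), 'ee_pos': array([0.17135118, 0.57474437, 0.24416332]), 'tool_rot': array([[-9.58313938e-01,  2.85716526e-01, -6.79980164e-04],
       [ 2.85717303e-01,  9.58312241e-01, -1.80849452e-03],
       [ 1.34916543e-04, -1.92738761e-03, -9.99998133e-01]]), 'ft_force': array([-0.33943394, -0.79655363,  0.92456418]), 'ft_torque': array([-0.02495124,  0.03210727, -0.01424531]), 'grip_force': 0.0, 'opening': 0.08510992693617703}
top [[458.73468322   0.         254.3976683 ]
 [  0.         458.73468322 184.52986337]
 [  0.           0.           1.        ]] [ 0.36469798 -0.06890418  1.03001783] [[-0.03007538 -0.99928009  0.02312496]
 [-0.98252557  0.02530381 -0.18439965]
 [ 0.18368175 -0.02826676 -0.98257926]]
side [[464.76745205   0.         267.58356472]
 [  0.         464.76745205 192.94899998]
 [  0.           0.           1.        ]] [-0.02528928 -0.91523037  0.67206228] [[ 0.80921921 -0.5874875   0.00476639]
 [-0.31097981 -0.43520593 -0.84491855]
 [ 0.49845344  0.68224207 -0.53487374]]
```

View pics/top1.png

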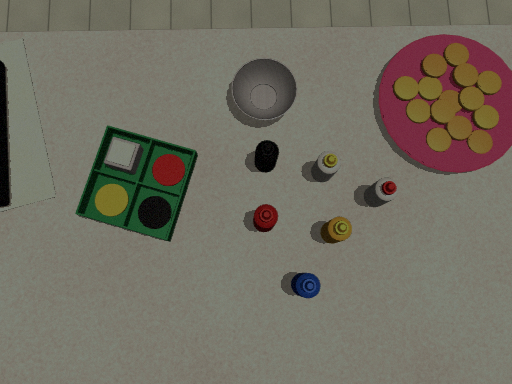

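View pics/side1.png

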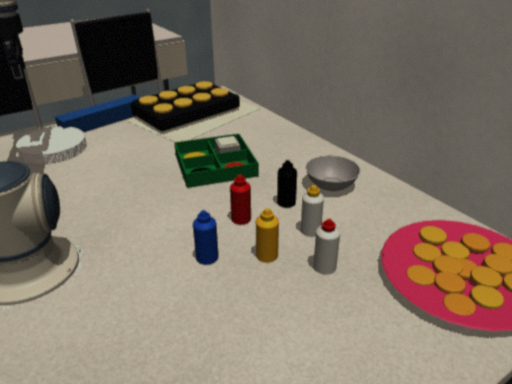

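The top view shows the caddy around (137,184), with coasters red (168,170), yellow (111,200) and black (155,212) and the holder at (122,153). The bottles are black (266,156), red (265,217), yellow (339,230), white with a yellow cap (327,166), white with a red cap (386,190) and blue (307,285). The bowl is at (264,92). The side view agrees.

```bash
cat > h.py <<'E'
import numpy as np, cv2
def load(n):
    z=np.load(n+".npz"); return z['p'],z['d'],z['mtx'],z['R'],z['t']
def world(d,K,R,t):
    v,u=np.mgrid[:d.shape[0],:d.shape[1]]
    c=np.stack([(u-K[0,2])/K[0,0]*d,(v-K[1,2])/K[1,1]*d,d],-1)
    return (c-t)@R
def ray(uv,z,K,R,t):
    uv=np.atleast_2d(uv).astype(float)
    r=np.c_[(uv-K[:2,2])/K[0,0],np.ones(len(uv))]@R; o=-R.T@t
    return o+r*((z-o[2])/r[:,2])[:,None]
E
python3 - <<'E'
from h import *
p,d,K,R,t=load("top"); W=world(d,K,R,t)
hsv=cv2.cvtColor(p,cv2.COLOR_RGB2HSV)
print("table z",np.median(W[300:380,100:200,2]))
m={}
H,S,V=[hsv[...,i].astype(int) for i in range(3)]
m['red']=((H<8)|(H>172))&(S>150); m['yellow']=(H>15)&(H<35)&(S>120); m['black']=(V<45)
m['green']=(H>50)&(H<85)&(S>100)
# bottles
S_=load("side");Ws=world(S_[1],*S_[2:])
for n,(u,v) in dict(black=(266,156),red=(265,217),yellow=(339,230),e_yellow=(327,166),e_red=(386,190),blue=(307,285)).items():
    w=W[v-30:v+30,u-25:u+25].reshape(-1,3); w=w[(w[:,2]>.02)&(w[:,2]<.14)]
    cap=w[w[:,2]>.100]
    c0=cap.mean(0)[:2]
    ws=Ws.reshape(-1,3); ws=ws[(np.hypot(*(ws[:,:2]-c0).T)<.045)&(ws[:,2]>.01)&(ws[:,2]<.14)]
    def fit(q,r):
        from scipy.optimize import least_squares
        return least_squares(lambda c:np.hypot(*(q[:,:2]-c).T)-r,c0,loss='soft_l1',f_scale=.002).x
    b=ws[(ws[:,2]>.015)&(ws[:,2]<.085)]
    print(n,"zmax",w[:,2].max().round(4),"cap mean",c0.round(4),(cap[:,:2].min(0)+cap[:,:2].max(0))/2,len(cap),"side body fit",fit(b,.025).round(4),len(b), np.hypot(*c0).round(3))
# coasters
for n,(u,v) in dict(red=(168,170),yellow=(111,200),black=(155,212)).items():
    k=np.zeros(p.shape[:2],np.uint8); k[v-22:v+22,u-22:u+22]=m[n][v-22:v+22,u-22:u+22]
    cs,_=cv2.findContours(k,cv2.RETR_EXTERNAL,cv2.CHAIN_APPROX_NONE); c=max(cs,key=cv2.contourArea)
    X=ray(c[:,0],.008,K,R,t)[:,:2].astype(np.float32); print(n,cv2.fitEllipse(X*1000), W[v,u])
k=m['green'].astype(np.uint8); cs,_=cv2.findContours(k,cv2.RETR_EXTERNAL,cv2.CHAIN_APPROX_NONE); c=max(cs,key=cv2.contourArea)
X=ray(c[:,0],.045,K,R,t)[:,:2].astype(np.float32); print("caddy",cv2.minAreaRect(X*1000))
g=W[(W[...,2]>.036)&(W[...,2]<.05)&m['green']]; print("depth caddy",len(g),cv2.minAreaRect((g[:,:2]*1000).astype(np.float32)))
g=W[130:180,100:145].reshape(-1,3); g=g[g[:,2]>.048]; print("holder",g.mean(0),len(g))
b=W[55:130,225:305].reshape(-1,3); b=b[b[:,2]>.045]; print("bowl",b.min(0),b.max(0))
E
```

```text
table z 0.0003159397526311679
black zmax 0.1265 cap mean [ 0.6076 -0.1232] [ 0.60893209 -0.12407735] 289 side body fit [ 0.613  -0.1232] 460 0.62
red zmax 0.1284 cap mean [ 0.4726 -0.1164] [ 0.4746017  -0.11654024] 308 side body fit [ 0.4765 -0.1162] 491 0.487
yellow zmax 0.1285 cap mean [ 0.4431 -0.2649] [ 0.44307582 -0.26599844] 309 side body fit [ 0.4468 -0.2665] 577 0.516
e_yellow zmax 0.1294 cap mean [ 0.5813 -0.2507] [ 0.58354544 -0.25172286] 280 side body fit [ 0.5867 -0.2526] 502 0.633
e_red zmax 0.1284 cap mean [ 0.5212 -0.3671] [ 0.52403528 -0.36896158] 296 side body fit [ 0.5261 -0.3702] 629 0.638
blue zmax 0.1287 cap mean [ 0.3329 -0.1945] [ 0.33290086 -0.19515279] 341 side body fit [ 0.3352 -0.1954] 600 0.386
red ((595.6124877929688, 96.51556396484375), (71.62886047363281, 71.93775939941406), 35.771514892578125) [0.59426681 0.09680131 0.00841738]
yellow ((529.9967651367188, 223.01393127441406), (71.0523681640625, 72.13945007324219), 160.70526123046875) [0.52835952 0.22266543 0.01087223]
black ((499.44830322265625, 127.09125518798828), (71.84801483154297, 72.48878479003906), 143.3267822265625) [0.49907898 0.12522696 0.00843801]
caddy ((561.9459228515625, 157.27679443359375), (211.5389404296875, 206.47389221191406), 72.38166046142578)
depth caddy 1344 ((604.9881591796875, 302.32904052734375), (526.6868896484375, 282.0102233886719), 63.69533920288086)
holder [0.62255468 0.18882604 0.0631594 ] 631
bowl [ 0.36469798 -0.19934856  0.04500113] [ 0.84153117 -0.0509431   1.03001783]
```

Request:
send_rows:
  steps:
    - [[1,-0.82,-0.48,0,0],[1,-0.82,-0.48,0,0],[1,-0.82,-0.48,0,0],[1,-0.82,-0.48,0,0],[1,-0.82,-0.48,0,0]]

```text
time: 0.52
ee_pos: [0.2713, 0.4682, 0.2452]
tool_rot: [[-0.957, 0.29, 0.001], [0.29, 0.957, -0.001], [-0.001, -0.001, -1.0]]
ft_force: [-0.1, 0.4, -0.2]
opening: 0.0851
grip_force: 0.0
```

Request:
send_rows:
  steps:
    - [[1,-0.82,-0.48,0,0],[1,-0.82,-0.48,0,0],[1,-0.82,-0.48,0,0],[1,-0.82,-0.48,0,0],[1,-0.82,-0.48,0,0]]

```text
time: 0.93
ee_pos: [0.368, 0.3646, 0.2449]
tool_rot: [[-0.957, 0.29, 0.0], [0.29, 0.957, -0.001], [-0.001, -0.001, -1.0]]
ft_force: [-0.5, -0.0, 0.2]
opening: 0.0855
grip_force: 0.0
```

Request:
send_rows:
  steps:
    - [[1,-0.82,-0.48,0,0],[1,-0.82,-0.48,0,0],[1,-0.82,-0.48,0,0],[1,-0.82,-0.48,0,0],[1,-0.82,-0.48,0,0]]

```text
time: 1.35
ee_pos: [0.4649, 0.2611, 0.2444]
tool_rot: [[-0.957, 0.289, -0.001], [0.289, 0.957, -0.001], [0.0, -0.001, -1.0]]
ft_force: [-0.1, 0.7, -0.1]
opening: 0.0856
grip_force: 0.0
```

```bash
cat >> h.py <<'E'
def shift(x,y,z):
    from plant import robot
    s=robot.get_state(); print("t",s['time'],"pos",s['ee_pos'].round(4),"f",s['ft_force'].round(1),"open",round(s['opening'],4),"grip",round(s['grip_force'],1))
    print("units",((np.array([x,y,z])-s['ee_pos'])@s['tool_rot']/.15).round(3))
def snap(n,f):
    from plant import vision
    c=vision.get_calibration(n); p,d=vision.camera(n); np.savez(f,p=p,d=d,**c); cv2.imwrite(f"pics/{f}.png",p[:,:,::-1])
E
python3 - <<'E'
from h import *
snap("wrist","w1"); shift(.562,.158,.245)
p,d,K,R,t=load("w1"); print(-R.T@t,R)
E
```

```text
t 1.4 pos [0.4637 0.2625 0.2445] f [0.3 1.4 0.1] open 0.0854 grip 0.0
units [-0.828 -0.479 -0.004]
[0.39434276 0.2823166  0.37265562] [[ 0.28886679  0.95736821 -0.00144734]
 [ 0.91626059 -0.27602451  0.29030501]
 [ 0.27752929 -0.08518562 -0.95693307]]
```

View pics/w1.png

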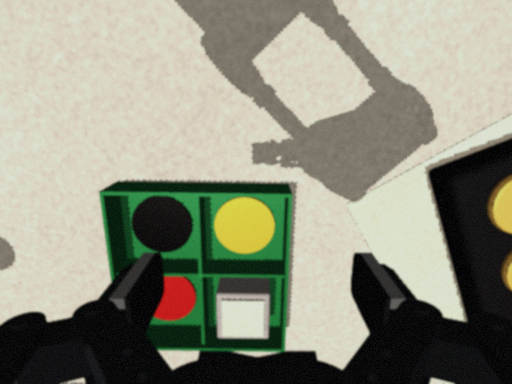

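The wrist view shows black (162,223), yellow (245,225) and red partly hidden at (175,297), with the holder at (243,316). The layout matches the top view.

```bash
python3 - <<'E'
from h import *
p,d,K,R,t=load("w1"); hsv=cv2.cvtColor(p,cv2.COLOR_RGB2HSV); H,S,V=[hsv[...,i].astype(int) for i in range(3)]
for n,m,(u,v,r) in [('yellow',(H>15)&(H<35)&(S>120),(245,225,38)),('black',V<40,(162,223,33))]:
    k=np.zeros(p.shape[:2],np.uint8); k[v-r:v+r,u-r:u+r]=m[v-r:v+r,u-r:u+r]
    cs,_=cv2.findContours(k,cv2.RETR_EXTERNAL,cv2.CHAIN_APPROX_NONE); c=max(cs,key=cv2.contourArea)
    X=ray(c[:,0],.008,K,R,t)[:,:2].astype(np.float32); print(n,cv2.fitEllipse(X*1000))
shift(.4755,-.1164,.245)
E
```

```text
yellow ((530.601318359375, 224.1917266845703), (72.58393096923828, 73.58293914794922), 60.500877380371094)
black ((500.9133605957031, 127.8386459350586), (69.03054809570312, 74.4495849609375), 48.703067779541016)
t 1.4 pos [0.4637 0.2625 0.2445] f [0.3 1.4 0.1] open 0.0854 grip 0.0
units [-0.802 -2.397 -0.003]
```

Request:
send_rows:
  steps:
    - [[1,-0.18,-0.8,0,0],[1,-0.18,-0.8,0,0],[1,-0.18,-0.8,0,0],[1,-0.18,-0.8,0,0]]

```text
time: 1.73
ee_pos: [0.4541, 0.1367, 0.2457]
tool_rot: [[-0.957, 0.289, 0.0], [0.289, 0.957, -0.002], [-0.001, -0.002, -1.0]]
ft_force: [0.2, 0.3, -0.3]
opening: 0.0851
grip_force: 0.0
```

Request:
send_rows:
  steps:
    - [[1,-0.18,-0.8,0,0],[1,-0.18,-0.8,0,0],[1,-0.18,-0.8,0,0],[1,-0.18,-0.8,0,0]]

```text
time: 2.07
ee_pos: [0.446, 0.0136, 0.2454]
tool_rot: [[-0.957, 0.29, 0.0], [0.29, 0.957, -0.002], [-0.001, -0.002, -1.0]]
ft_force: [-0.2, 0.1, -0.6]
opening: 0.0849
grip_force: 0.0
```

Request:
send_rows:
  steps:
    - [[1,-0.18,-0.8,0,0],[1,-0.18,-0.8,0,0],[1,-0.18,-0.8,0,0],[1,-0.18,-0.8,0,0],[1,-0.18,-0.8,0,0]]

```text
time: 2.48
ee_pos: [0.4383, -0.1052, 0.2451]
tool_rot: [[-0.958, 0.288, -0.0], [0.288, 0.958, 0.001], [0.001, 0.001, -1.0]]
ft_force: [0.1, 0.8, -0.3]
opening: 0.0852
grip_force: 0.0
```

```bash
python3 - <<'E'
from h import *
snap("wrist","w2"); shift(.4755,-.1164,.245)
E
```

```text
t 2.5333 pos [ 0.4385 -0.1042  0.2452] f [ 0.4 -0.5  0.5] open 0.0856 grip 0.0
units [-0.26  -0.008  0.001]
```

View pics/w2.png

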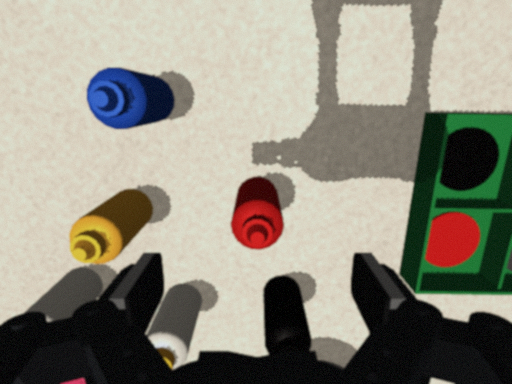

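Red's nozzle is at (258,230), yellow's at (88,248), and blue is at (105,97). The red and black coasters are visible at the right. I'll refine the bottle positions from the nozzle tips.

```bash
python3 - <<'E'
from h import *
for f in ["w2","top","side"]:
    p,d,K,R,t=load(f); W=world(d,K,R,t)
    for n,c in dict(red=(.4755,-.1164),yellow=(.445,-.266),black=(.611,-.1235),blue=(.334,-.195)).items():
        near=np.hypot(W[...,0]-c[0],W[...,1]-c[1])<.03
        q=W[near&(W[...,2]>.117)&(W[...,2]<.135)]
        if len(q)<4: continue
        b=(near&(W[...,2]>.098)&(W[...,2]<.135)).astype(np.uint8)
        print(f,n,len(q),"tip",q.mean(0).round(4),"cap mid",((W[b>0][:,:2].min(0)+W[b>0][:,:2].max(0))/2).round(4))
E
```

```text
w2 red 311 tip [ 0.4723 -0.1152  0.1223] cap mid [ 0.4736 -0.1153]
w2 yellow 322 tip [ 0.4437 -0.2635  0.1223] cap mid [ 0.4444 -0.2651]
w2 blue 450 tip [ 0.3339 -0.193   0.1224] cap mid [ 0.3334 -0.1944]
top red 79 tip [ 0.4727 -0.1162  0.1218] cap mid [ 0.4749 -0.1175]
top yellow 73 tip [ 0.4437 -0.2664  0.122 ] cap mid [ 0.4442 -0.2667]
top black 71 tip [ 0.6091 -0.1241  0.1214] cap mid [ 0.6098 -0.1243]
top blue 92 tip [ 0.3319 -0.1953  0.1218] cap mid [ 0.3328 -0.1954]
side red 41 tip [ 0.4744 -0.12    0.122 ] cap mid [ 0.4745 -0.1185]
side yellow 55 tip [ 0.444  -0.2703  0.1214] cap mid [ 0.4446 -0.2683]
side black 34 tip [ 0.6097 -0.1271  0.1225] cap mid [ 0.6102 -0.1285]
side blue 52 tip [ 0.3334 -0.1996  0.122 ] cap mid [ 0.3347 -0.1984]
```

Request:
send_rows:
  steps:
    - [[1,-0.25,-0.01,0,0],[1,-0.25,-0.01,0,0],[1,-0.25,-0.01,0.2,0],[1,-0.25,-0.01,0.4,0],[1,-0.25,-0.01,0.5,0],[1,-0.25,-0.01,0.5,0],[1,-0.25,-0.01,0.5,0]]

```text
time: 3.12
ee_pos: [0.4737, -0.1155, 0.1699]
tool_rot: [[-0.959, 0.283, -0.001], [0.283, 0.959, 0.001], [0.002, 0.001, -1.0]]
ft_force: [0.4, 0.0, 0.4]
opening: 0.0857
grip_force: 0.0
```

```bash
python3 - <<'E'
from h import *
shift(.4745,-.1165,.072)
E
```

```text
t 3.1167 pos [ 0.4737 -0.1155  0.1699] f [0.4 0.  0.4] open 0.0857 grip 0.0
units [-0.008 -0.005  0.652]
```

Request:
send_rows:
  steps:
    - [[1,0,0,0.2,0],[1,0,0,0.4,0],[1,0,0,0.55,0],[1,0,0,0.65,0],[1,0,0,0.65,0],[1,0,0,0.65,0]]

```text
time: 3.62
ee_pos: [0.4743, -0.1171, 0.0743]
tool_rot: [[-0.959, 0.285, 0.001], [0.285, 0.959, -0.0], [-0.001, 0.0, -1.0]]
ft_force: [0.4, -0.8, -0.2]
opening: 0.0856
grip_force: 0.0
```

Request:
send_rows:
  steps:
    - [[-1,0,0,0,0],[-1,0,0,0,0],[-1,0,0,0,0],[-1,0,0,0,0],[-1,0,0,0,0],[-1,0,0,0,0],[-1,0,0,0,0],[-1,0,0,0,0]]

```text
time: 4.28
ee_pos: [0.4748, -0.1177, 0.0751]
tool_rot: [[-0.958, 0.286, 0.004], [0.286, 0.958, -0.0], [-0.004, 0.001, -1.0]]
ft_force: [-0.2, 2.6, 6.9]
opening: 0.0485
grip_force: 61.3
```

Request:
send_rows:
  steps:
    - [[-1,0,0,-0.1,0],[-1,0,0,-0.25,0],[-1,0,0,-0.42,0],[-1,0,0,-0.6,0],[-1,0,0,-0.78,0],[-1,0,0,-0.92,0],[-1,0,0,-0.98,0],[-1,0,0,-1,0]]

```text
time: 4.95
ee_pos: [0.4742, -0.118, 0.2248]
tool_rot: [[-0.958, 0.286, 0.003], [0.286, 0.958, -0.001], [-0.003, -0.0, -1.0]]
ft_force: [0.2, 0.3, -3.4]
opening: 0.0486
grip_force: 62.4
```

```bash
python3 - <<'E'
from h import *
shift(.5963,.0967,.245)
E
```

```text
t 4.95 pos [ 0.4742 -0.118   0.2248] f [ 0.2  0.3 -3.4] open 0.0486 grip 62.4
units [-0.371  1.604 -0.134]
```

Request:
send_rows:
  steps:
    - [[-1,-0.04,0.12,-0.05,0],[-1,-0.08,0.3,-0.1,0],[-1,-0.12,0.48,-0.1,0],[-1,-0.15,0.66,-0.1,0],[-1,-0.17,0.76,-0.1,0],[-1,-0.18,0.8,-0.1,0],[-1,-0.18,0.8,-0.1,0]]

```text
time: 5.53
ee_pos: [0.5336, -0.0095, 0.2356]
tool_rot: [[-0.959, 0.284, -0.003], [0.284, 0.959, 0.0], [0.003, -0.001, -1.0]]
ft_force: [-0.1, -1.1, -2.7]
opening: 0.0488
grip_force: 62.8
```

Request:
send_rows:
  steps:
    - [[-1,-0.04,0.12,0,0],[-1,-0.08,0.3,0,0],[-1,-0.12,0.48,0,0],[-1,-0.15,0.66,0,0],[-1,-0.17,0.76,0,0],[-1,-0.18,0.8,0,0],[-1,-0.18,0.8,0,0],[-1,-0.18,0.8,0,0]]

```text
time: 6.2
ee_pos: [0.5936, 0.0955, 0.2373]
tool_rot: [[-0.958, 0.287, -0.001], [0.287, 0.958, -0.001], [0.001, -0.001, -1.0]]
ft_force: [-0.0, 0.0, -2.9]
opening: 0.0485
grip_force: 63.1
```

```bash
python3 - <<'E'
from h import *
snap("wrist","w3"); shift(.5963,.0967,.0835)
p,d,K,R,t=load("w3"); W=world(d,K,R,t); hsv=cv2.cvtColor(p,cv2.COLOR_RGB2HSV); H,S,V=[hsv[...,i].astype(int) for i in range(3)]
m=((H<8)|(H>172))&(S>150)&(W[...,2]>.1); print(W[m].min(0),W[m].max(0))
E
```

```text
t 6.25 pos [0.5936 0.0953 0.2376] f [ 0.5 -0.1 -3.4] open 0.0486 grip 63.1
units [-0.015  0.015  1.027]
[ 0.52304397 -0.12609956  0.10011655] [0.62495439 0.15735418 0.36553198]
```

View pics/w3.png

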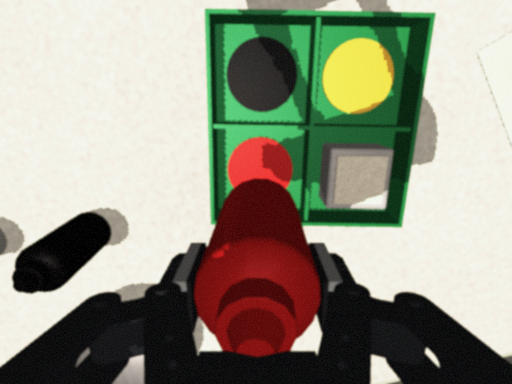

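Red is held upright. Its coaster is at (260,165), partly hidden by the bottle. I'll measure the bottle's axis in the hand and the coasters from this view.

```bash
cat >> h.py <<'E'
def axis(f,c0,zl,zh,r=.025):
    from scipy.optimize import least_squares
    p,d,K,R,t=load(f); W=world(d,K,R,t).reshape(-1,3)
    q=W[(np.hypot(W[:,0]-c0[0],W[:,1]-c0[1])<.04)&(W[:,2]>zl)&(W[:,2]<zh)]
    return least_squares(lambda c:np.hypot(*(q[:,:2]-c).T)-r,c0,loss='soft_l1',f_scale=.001).x,len(q)
def coaster(f,col,uvr):
    p,d,K,R,t=load(f); hsv=cv2.cvtColor(p,cv2.COLOR_RGB2HSV); H,S,V=[hsv[...,i].astype(int) for i in range(3)]
    m=dict(yellow=(H>15)&(H<35)&(S>120),black=S<90,red=((H<8)|(H>172))&(S>130))[col]
    u,v,r=uvr; k=np.zeros(p.shape[:2],np.uint8); k[max(0,v-r):v+r,u-r:u+r]=m[max(0,v-r):v+r,u-r:u+r]
    cs,_=cv2.findContours(k,cv2.RETR_EXTERNAL,cv2.CHAIN_APPROX_NONE); c=max(cs,key=cv2.contourArea)
    return cv2.fitEllipse((ray(c[:,0],.008,K,R,t)[:,:2]*1000).astype(np.float32))
E
python3 - <<'E'
from h import *
for a,b in [(.165,.18),(.18,.195),(.2,.24)]: print(axis("w3",(.594,.0955),a,b))
print(coaster("w3","yellow",(359,75,44)),coaster("w3","black",(262,75,40)))
E
```

```text
(array([0.59333862, 0.09681972]), 369)
(array([0.59332088, 0.09652462]), 479)
(array([0.59322828, 0.09595996]), 2807)
((531.0615234375, 223.75228881835938), (73.23938751220703, 73.5833740234375), 167.6676483154297) ((500.49945068359375, 127.40394592285156), (70.50597381591797, 70.82632446289062), 76.58766174316406)
```

Request:
send_rows:
  steps:
    - [[-1,-0.02,0.01,0.1,0],[-1,-0.02,0.01,0.3,0],[-1,-0.02,0.01,0.5,0],[-1,-0.02,0.01,0.7,0],[-1,-0.02,0.01,0.84,0],[-1,-0.02,0.01,0.9,0],[-1,-0.02,0.01,0.92,0],[-1,-0.02,0.01,0.92,0]]

```text
time: 6.92
ee_pos: [0.5972, 0.0966, 0.1001]
tool_rot: [[-0.958, 0.287, -0.0], [0.287, 0.958, -0.0], [-0.0, -0.0, -1.0]]
ft_force: [-0.0, -0.0, -2.5]
opening: 0.049
grip_force: 63.1
```

```bash
python3 - <<'E'
from h import *
snap("wrist","w4"); shift(.5963,.0967,.0825)
for a,b in [(.05,.08),(.08,.11)]: print(axis("w4",(.595,.0965),a,b))
print(coaster("w4","yellow",(359,75,44)),coaster("w4","black",(262,75,40)))
E
```

```text
t 6.9667 pos [0.5978 0.0969 0.1015] f [-0.4 -0.3 -1.2] open 0.0487 grip 63.1
units [ 0.01  -0.004  0.126]
(array([0.59690035, 0.09737578]), 1214)
(array([0.59668177, 0.09688861]), 3181)
((532.370361328125, 200.5214080810547), (27.609994888305664, 57.0614013671875), 88.07420349121094) ((510.8395690917969, 124.94621276855469), (51.114627838134766, 57.280513763427734), 165.56324768066406)
```

View pics/w4.png

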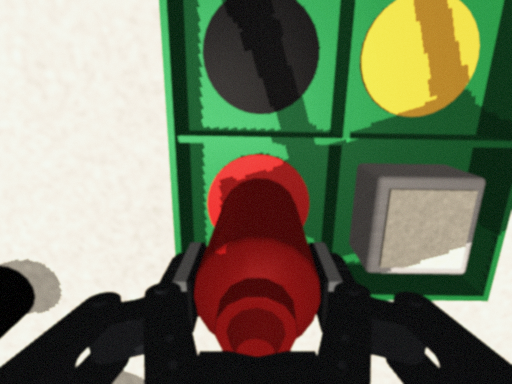

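The bottle axis is on the coaster centre, which sits at about (259,200) in the image. I'll lower it gently.

Request:
send_rows:
  steps:
    - [[-1,0,0,0.04,0],[-1,0,0,0.08,0],[-1,0,0,0.1,0],[-1,0,0,0.11,0],[-1,0,0,0.115,0],[-1,0,0,0.12,0],[-1,0,0,0.12,0]]

```text
time: 7.55
ee_pos: [0.5974, 0.0974, 0.0831]
tool_rot: [[-0.958, 0.286, 0.001], [0.286, 0.958, -0.0], [-0.001, 0.0, -1.0]]
ft_force: [-3.6, -0.6, 5.0]
opening: 0.049
grip_force: 63.9
```

Request:
send_rows:
  steps:
    - [[0.2,0,0,0,0],[0.25,0,0,0,0],[0.3,0,0,0,0],[0.5,0,0,0,0],[0.8,0,0,0,0],[1,0,0,0,0],[1,0,0,0,0],[1,0,0,0,0]]

```text
time: 8.22
ee_pos: [0.5972, 0.0974, 0.0817]
tool_rot: [[-0.958, 0.286, -0.0], [0.286, 0.958, 0.0], [0.0, -0.0, -1.0]]
ft_force: [0.3, 0.4, -0.3]
opening: 0.0854
grip_force: 0.0
```

Request:
send_rows:
  steps:
    - [[1,0,0,-0.05,0],[1,0,0,-0.2,0],[1,0,0,-0.45,0],[1,0,0,-0.7,0],[1,0,0,-0.95,0],[1,0,0,-1,0],[1,0,0,-1,0]]

```text
time: 8.8
ee_pos: [0.5987, 0.0975, 0.2376]
tool_rot: [[-0.958, 0.286, 0.009], [0.286, 0.958, 0.001], [-0.008, 0.003, -1.0]]
ft_force: [-0.4, -0.8, -0.1]
opening: 0.0852
grip_force: 0.0
```

```bash
python3 - <<'E'
from h import *
shift(.4445,-.266,.235)
E
```

```text
t 8.8 pos [0.5987 0.0975 0.2376] f [-0.4 -0.8 -0.1] open 0.0852 grip 0.0
units [ 0.292 -2.616  0.006]
```

Request:
send_rows:
  steps:
    - [[1,0.1,-0.87,0,0],[1,0.1,-0.87,0,0],[1,0.1,-0.87,0,0],[1,0.1,-0.87,0,0],[1,0.1,-0.87,0,0]]

```text
time: 9.22
ee_pos: [0.5444, -0.0256, 0.2304]
tool_rot: [[-0.957, 0.289, -0.002], [0.289, 0.957, -0.0], [0.002, -0.001, -1.0]]
ft_force: [0.6, -0.2, -0.1]
opening: 0.0851
grip_force: 0.0
```

Request:
send_rows:
  steps:
    - [[1,0.1,-0.87,0,0],[1,0.1,-0.87,0,0],[1,0.1,-0.87,0,0],[1,0.1,-0.87,0,0],[1,0.1,-0.87,0,0]]

```text
time: 9.63
ee_pos: [0.4934, -0.1452, 0.2307]
tool_rot: [[-0.957, 0.289, -0.001], [0.289, 0.957, 0.001], [0.001, 0.0, -1.0]]
ft_force: [0.2, -0.4, 0.2]
opening: 0.0853
grip_force: 0.0
```

Request:
send_rows:
  steps:
    - [[1,0.1,-0.87,0,0],[1,0.1,-0.87,0,0],[1,0.1,-0.87,0,0],[1,0.1,-0.87,0,0],[1,0.1,-0.87,0,0],[1,0.1,-0.87,0,0]]

```text
time: 10.13
ee_pos: [0.4433, -0.2635, 0.2311]
tool_rot: [[-0.959, 0.285, -0.0], [0.285, 0.959, 0.002], [0.001, 0.002, -1.0]]
ft_force: [-0.1, 0.2, 0.3]
opening: 0.0853
grip_force: 0.0
```

```bash
python3 - <<'E'
from h import *
snap("top","t2"); snap("wrist","w5"); shift(.4445,-.266,.170); print(axis("w5",(.4445,-.266),.02,.085),axis("t2",(.597,.097),.105,.122,.014))
E
```

```text
t 10.2333 pos [ 0.4434 -0.263   0.2315] f [ 0.1  0.  -0.1] open 0.0852 grip 0.0
units [-0.013 -0.018  0.41 ]
(array([ 0.44515653, -0.26633985]), 469) (array([0.59555155, 0.09711655]), 275)
```

View pics/t2.png

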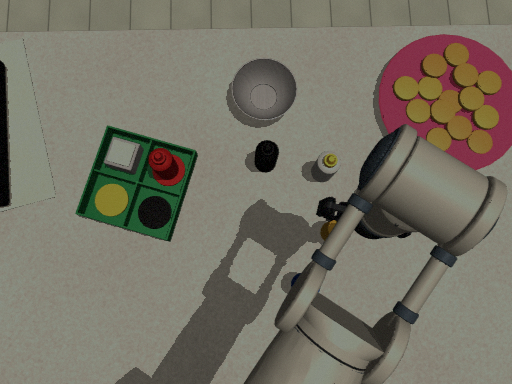

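The red bottle stands on its coaster at (166,167), and nothing else has moved. Next, pick up yellow.

Request:
send_rows:
  steps:
    - [[1,-0.015,-0.018,0,0],[1,-0.015,-0.018,0.15,0],[1,-0.015,-0.018,0.35,0],[1,-0.015,-0.018,0.55,0],[1,-0.015,-0.018,0.7,0],[1,-0.015,-0.018,0.8,0],[1,-0.015,-0.018,0.8,0]]

```text
time: 10.82
ee_pos: [0.4426, -0.2659, 0.1073]
tool_rot: [[-0.959, 0.284, -0.006], [0.284, 0.959, 0.004], [0.007, 0.002, -1.0]]
ft_force: [0.3, -0.2, -0.0]
opening: 0.085
grip_force: 0.0
```

Request:
send_rows:
  steps:
    - [[1,0,0,0.12,0],[1,0,0,0.22,0],[1,0,0,0.245,0],[1,0,0,0.245,0]]

```text
time: 11.15
ee_pos: [0.4437, -0.2674, 0.0748]
tool_rot: [[-0.959, 0.285, -0.001], [0.285, 0.959, 0.001], [0.001, 0.001, -1.0]]
ft_force: [-0.6, 0.3, 0.0]
opening: 0.0856
grip_force: 0.0
```

Request:
send_rows:
  steps:
    - [[-1,0,0,0,0],[-1,0,0,0,0],[-1,0,0,0,0],[-1,0,0,0,0],[-1,0,0,0,0],[-1,0,0,0,0],[-1,0,0,0,0],[-1,0,0,0,0]]

```text
time: 11.82
ee_pos: [0.4445, -0.2683, 0.0769]
tool_rot: [[-0.958, 0.286, 0.003], [0.286, 0.958, -0.001], [-0.003, -0.0, -1.0]]
ft_force: [0.6, 1.7, 5.4]
opening: 0.0486
grip_force: 61.7
```

Request:
send_rows:
  steps:
    - [[-1,0,0,-0.1,0],[-1,0,0,-0.25,0],[-1,0,0,-0.42,0],[-1,0,0,-0.6,0],[-1,0,0,-0.78,0],[-1,0,0,-0.92,0],[-1,0,0,-0.98,0],[-1,0,0,-1,0]]

```text
time: 12.48
ee_pos: [0.444, -0.2686, 0.2268]
tool_rot: [[-0.958, 0.286, 0.002], [0.286, 0.958, -0.002], [-0.003, -0.001, -1.0]]
ft_force: [-0.6, -0.1, -2.9]
opening: 0.0487
grip_force: 62.4
```

```bash
python3 - <<'E'
from h import *
shift(.5308,.2237,.245)
E
```

```text
t 12.4833 pos [ 0.444  -0.2686  0.2268] f [-0.6 -0.1 -2.9] open 0.0487 grip 62.4
units [ 0.384  3.31  -0.126]
```

Request:
send_rows:
  steps:
    - [[-1,0.01,0.12,-0.05,0],[-1,0.03,0.3,-0.1,0],[-1,0.05,0.5,-0.13,0],[-1,0.08,0.7,-0.13,0],[-1,0.1,0.83,-0.13,0],[-1,0.1,0.83,-0.13,0]]

```text
time: 12.98
ee_pos: [0.4648, -0.1411, 0.2426]
tool_rot: [[-0.959, 0.282, -0.002], [0.282, 0.959, 0.003], [0.003, 0.002, -1.0]]
ft_force: [1.0, 0.0, -4.1]
opening: 0.049
grip_force: 62.8
```

Request:
send_rows:
  steps:
    - [[-1,0.02,0.2,0,0],[-1,0.04,0.4,0,0],[-1,0.07,0.6,0,0],[-1,0.09,0.78,0,0],[-1,0.1,0.83,0,0]]

```text
time: 13.4
ee_pos: [0.486, -0.0182, 0.2424]
tool_rot: [[-0.959, 0.283, -0.003], [0.283, 0.959, 0.002], [0.003, 0.001, -1.0]]
ft_force: [-0.4, -0.1, -2.9]
opening: 0.0486
grip_force: 63.4
```

Request:
send_rows:
  steps:
    - [[-1,0.02,0.2,0,0],[-1,0.04,0.4,0,0],[-1,0.07,0.6,0,0],[-1,0.09,0.78,0,0],[-1,0.1,0.83,0,0]]

```text
time: 13.82
ee_pos: [0.5072, 0.1051, 0.2424]
tool_rot: [[-0.959, 0.283, -0.003], [0.283, 0.959, 0.001], [0.003, -0.0, -1.0]]
ft_force: [0.2, -0.6, -3.2]
opening: 0.0485
grip_force: 63.7
```

Request:
send_rows:
  steps:
    - [[-1,0.02,0.2,0,0],[-1,0.04,0.4,0,0],[-1,0.06,0.6,0,0],[-1,0.08,0.74,0,0],[-1,0.09,0.81,0,0],[-1,0.09,0.82,0,0],[-1,0.09,0.82,0,0],[-1,0.09,0.82,0,0]]

```text
time: 14.48
ee_pos: [0.5296, 0.2229, 0.2441]
tool_rot: [[-0.958, 0.287, -0.001], [0.287, 0.958, -0.001], [0.0, -0.001, -1.0]]
ft_force: [-0.5, 0.1, -3.5]
opening: 0.0487
grip_force: 63.9
```

```bash
python3 - <<'E'
from h import *
snap("wrist","w6"); shift(.5308,.2237,.1)
for a,b in [(.165,.18),(.18,.195),(.2,.24)]: print(axis("w6",(.5305,.2235),a,b))
E
```

```text
t 14.5333 pos [0.5296 0.2228 0.2444] f [-0.3 -0.7 -2.6] open 0.0487 grip 63.9
units [-0.006  0.009  0.963]
(array([0.53014572, 0.22438753]), 259)
(array([0.53008112, 0.2240842 ]), 430)
(array([0.52996149, 0.22335399]), 2157)
```

Request:
send_rows:
  steps:
    - [[-1,-0.005,0,0.1,0],[-1,-0.005,0,0.3,0],[-1,-0.005,0,0.5,0],[-1,-0.005,0,0.7,0],[-1,-0.005,0,0.86,0],[-1,-0.005,0,0.93,0],[-1,-0.005,0,0.95,0],[-1,-0.005,0,0.95,0]]

```text
time: 15.2
ee_pos: [0.5302, 0.2234, 0.1021]
tool_rot: [[-0.958, 0.287, -0.0], [0.287, 0.958, -0.0], [0.0, -0.0, -1.0]]
ft_force: [0.6, -1.0, -3.1]
opening: 0.0485
grip_force: 63.9
```

```bash
python3 - <<'E'
from h import *
snap("wrist","w7"); shift(.5308,.2237,.084)
for a,b in [(.05,.08),(.08,.11)]: print(axis("w7",(.5305,.2235),a,b))
E
```

```text
t 15.25 pos [0.5309 0.2238 0.1036] f [-0.1  0.4 -2.4] open 0.0484 grip 63.9
units [ 0.    -0.001  0.131]
(array([0.53068201, 0.22425097]), 1175)
(array([0.53039462, 0.22356741]), 2972)
```

View pics/w7.png

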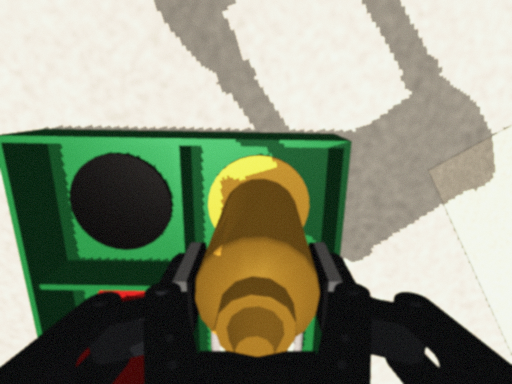

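Yellow is centred over its coaster at (259,202). Lowering it.

Request:
send_rows:
  steps:
    - [[-1,0,0,0.04,0],[-1,0,0,0.08,0],[-1,0,0,0.1,0],[-1,0,0,0.11,0],[-1,0,0,0.115,0],[-1,0,0,0.12,0],[-1,0,0,0.12,0]]

```text
time: 15.83
ee_pos: [0.5303, 0.2241, 0.085]
tool_rot: [[-0.958, 0.286, 0.001], [0.286, 0.958, -0.0], [-0.001, 0.0, -1.0]]
ft_force: [-1.8, -1.9, 2.2]
opening: 0.0485
grip_force: 64.5
```

Contact: the vertical force went from -3 N to +2 N. Release and move on to black.

Request:
send_rows:
  steps:
    - [[0.2,0,0,0,0],[0.25,0,0,0,0],[0.3,0,0,0,0],[0.5,0,0,0,0],[0.8,0,0,0,0],[1,0,0,0,0],[1,0,0,0,0],[1,0,0,0,0]]

```text
time: 16.5
ee_pos: [0.5302, 0.2242, 0.084]
tool_rot: [[-0.958, 0.286, 0.0], [0.286, 0.958, -0.0], [-0.0, -0.0, -1.0]]
ft_force: [-0.0, 0.3, -0.1]
opening: 0.0852
grip_force: 0.0
```

Request:
send_rows:
  steps:
    - [[1,0,0,-0.05,0],[1,0,0,-0.2,0],[1,0,0,-0.45,0],[1,0,0,-0.7,0],[1,0,0,-0.95,0],[1,0,0,-1,0],[1,0,0,-1,0]]

```text
time: 17.08
ee_pos: [0.5315, 0.2246, 0.2396]
tool_rot: [[-0.958, 0.286, 0.008], [0.286, 0.958, 0.003], [-0.007, 0.005, -1.0]]
ft_force: [0.1, 0.9, -0.1]
opening: 0.0857
grip_force: 0.0
```

```bash
python3 - <<'E'
from h import *
shift(.611,-.1245,.235)
E
```

```text
t 17.0833 pos [0.5315 0.2246 0.2396] f [ 0.1  0.9 -0.1] open 0.0857 grip 0.0
units [-1.173 -2.079  0.029]
```

Request:
send_rows:
  steps:
    - [[1,-0.3,-0.69,0,0],[1,-0.3,-0.69,0,0],[1,-0.3,-0.69,0,0],[1,-0.3,-0.69,0,0]]

```text
time: 17.42
ee_pos: [0.5437, 0.1073, 0.232]
tool_rot: [[-0.957, 0.291, -0.003], [0.291, 0.957, -0.003], [0.002, -0.004, -1.0]]
ft_force: [-0.5, -0.8, 0.5]
opening: 0.0857
grip_force: 0.0
```

Request:
send_rows:
  steps:
    - [[1,-0.3,-0.69,0,0],[1,-0.3,-0.69,0,0],[1,-0.3,-0.69,0,0],[1,-0.3,-0.69,0,0]]

```text
time: 17.75
ee_pos: [0.5571, -0.0044, 0.2319]
tool_rot: [[-0.957, 0.291, -0.003], [0.291, 0.957, -0.002], [0.002, -0.003, -1.0]]
ft_force: [-0.1, 0.1, -0.6]
opening: 0.0858
grip_force: 0.0
```

Request:
send_rows:
  steps:
    - [[1,-0.3,-0.69,0,0],[1,-0.3,-0.69,0,0],[1,-0.3,-0.69,0,0],[1,-0.3,-0.69,0,0],[1,-0.3,-0.69,0,0]]

```text
time: 18.17
ee_pos: [0.5705, -0.1123, 0.2322]
tool_rot: [[-0.958, 0.288, -0.003], [0.288, 0.958, 0.001], [0.003, 0.001, -1.0]]
ft_force: [0.2, 0.8, -0.0]
opening: 0.0855
grip_force: 0.0
```

```bash
python3 - <<'E'
from h import *
snap("wrist","w8"); 
for z in [(.02,.085),(.05,.085)]: print(axis("w8",(.611,-.1245),*z))
print(axis("w8",(.611,-.1245),.117,.13,.014)); shift(.611,-.125,.0745)
E
```

```text
(array([ 0.6112757 , -0.12307854]), 800)
(array([ 0.61129011, -0.12309989]), 487)
(array([ 0.62084007, -0.12584907]), 333)
t 18.2167 pos [ 0.5706 -0.1112  0.2326] f [-0.8  0.   0.1] open 0.0855 grip 0.0
units [-0.287 -0.012  1.054]
```

View pics/w8.png

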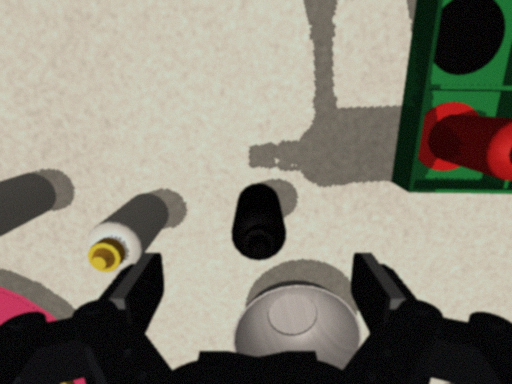

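The black nozzle is at (259,238). The bowl at (297,320) and the empty bottle at (110,250) are both clear of the jaw line.

Request:
send_rows:
  steps:
    - [[1,-0.284,0,0,0],[1,-0.284,0,0.05,0],[1,-0.284,0,0.25,0],[1,-0.284,0,0.45,0],[1,-0.284,0,0.6,0],[1,-0.284,0,0.7,0],[1,-0.284,0,0.7,0],[1,-0.284,0,0.7,0]]

```text
time: 18.88
ee_pos: [0.6113, -0.1223, 0.128]
tool_rot: [[-0.959, 0.284, -0.002], [0.284, 0.959, 0.001], [0.002, 0.0, -1.0]]
ft_force: [0.3, -1.2, 1.2]
opening: 0.0854
grip_force: 0.0
```

```bash
python3 - <<'E'
from h import *
shift(.6115,-.124,.0745)
E
```

```text
t 18.8833 pos [ 0.6113 -0.1223  0.128 ] f [ 0.3 -1.2  1.2] open 0.0854 grip 0.0
units [-0.005 -0.011  0.357]
```

Request:
send_rows:
  steps:
    - [[1,-0.004,-0.01,0.12,0],[1,-0.004,-0.01,0.26,0],[1,-0.004,-0.01,0.33,0],[1,-0.004,-0.01,0.355,0],[1,-0.004,-0.01,0.355,0]]

```text
time: 19.3
ee_pos: [0.6117, -0.1252, 0.0757]
tool_rot: [[-0.958, 0.285, -0.001], [0.285, 0.958, 0.0], [0.001, 0.0, -1.0]]
ft_force: [-0.5, 0.0, -0.6]
opening: 0.0851
grip_force: 0.0
```

Request:
send_rows:
  steps:
    - [[-1,0,0,0,0],[-1,0,0,0,0],[-1,0,0,0,0],[-1,0,0,0,0],[-1,0,0,0,0],[-1,0,0,0,0],[-1,0,0,0,0],[-1,0,0,0,0]]

```text
time: 19.97
ee_pos: [0.6127, -0.1257, 0.0778]
tool_rot: [[-0.958, 0.286, 0.003], [0.286, 0.958, -0.0], [-0.003, 0.0, -1.0]]
ft_force: [-0.4, 1.4, 4.9]
opening: 0.0485
grip_force: 61.8
```

Request:
send_rows:
  steps:
    - [[-1,0,0,-0.1,0],[-1,0,0,-0.25,0],[-1,0,0,-0.42,0],[-1,0,0,-0.6,0],[-1,0,0,-0.78,0],[-1,0,0,-0.92,0],[-1,0,0,-0.98,0],[-1,0,0,-1,0]]

```text
time: 20.63
ee_pos: [0.6123, -0.126, 0.2278]
tool_rot: [[-0.958, 0.286, 0.003], [0.286, 0.958, -0.001], [-0.003, -0.0, -1.0]]
ft_force: [0.6, 0.2, -2.1]
opening: 0.0485
grip_force: 62.2
```

```bash
python3 - <<'E'
from h import *
shift(.5005,.1275,.245)
E
```

```text
t 20.6333 pos [ 0.6123 -0.126   0.2278] f [ 0.6  0.2 -2.1] open 0.0485 grip 62.2
units [ 1.197  1.406 -0.119]
```

Request:
send_rows:
  steps:
    - [[-1,0.06,0.07,-0.06,0],[-1,0.18,0.21,-0.12,0],[-1,0.32,0.37,-0.13,0],[-1,0.45,0.53,-0.13,0],[-1,0.55,0.65,-0.13,0],[-1,0.6,0.7,-0.13,0],[-1,0.6,0.7,-0.13,0]]

```text
time: 21.22
ee_pos: [0.5542, 0.003, 0.2441]
tool_rot: [[-0.959, 0.283, -0.002], [0.283, 0.959, 0.001], [0.002, 0.0, -1.0]]
ft_force: [0.4, -1.5, -2.4]
opening: 0.0487
grip_force: 62.3
```

Request:
send_rows:
  steps:
    - [[-1,0.06,0.07,0,0],[-1,0.18,0.21,0,0],[-1,0.32,0.37,0,0],[-1,0.45,0.53,0,0],[-1,0.55,0.65,0,0],[-1,0.6,0.7,0,0],[-1,0.6,0.7,0,0],[-1,0.6,0.7,0,0]]

```text
time: 21.88
ee_pos: [0.4994, 0.1265, 0.2449]
tool_rot: [[-0.958, 0.286, -0.0], [0.286, 0.958, -0.001], [0.0, -0.001, -1.0]]
ft_force: [0.6, 0.1, -1.6]
opening: 0.0485
grip_force: 62.4
```

```bash
python3 - <<'E'
from h import *
snap("wrist","w9"); shift(.5005,.1275,.1)
for a,b in [(.165,.18),(.18,.195),(.2,.24)]: print(axis("w9",(.5005,.1275),a,b))
E
```

```text
t 21.9333 pos [0.4996 0.126  0.2449] f [ 0.2 -0.6 -1.5] open 0.0482 grip 62.4
units [-0.003  0.012  0.966]
(array([0.49792142, 0.1286867 ]), 244)
(array([0.49787643, 0.12840319]), 402)
(array([0.49773822, 0.12764646]), 1981)
```

Request:
send_rows:
  steps:
    - [[-1,-0.018,0.003,0.1,0],[-1,-0.018,0.003,0.3,0],[-1,-0.018,0.003,0.5,0],[-1,-0.018,0.003,0.7,0],[-1,-0.018,0.003,0.86,0],[-1,-0.018,0.003,0.93,0],[-1,-0.018,0.003,0.95,0],[-1,-0.018,0.003,0.95,0]]

```text
time: 22.6
ee_pos: [0.5022, 0.1258, 0.1026]
tool_rot: [[-0.958, 0.287, -0.001], [0.287, 0.958, -0.0], [0.001, -0.001, -1.0]]
ft_force: [0.1, 0.3, -2.1]
opening: 0.0488
grip_force: 62.4
```

```bash
python3 - <<'E'
from h import *
snap("wrist","w10"); shift(.5005,.1275,.085)
for a,b in [(.05,.08),(.08,.11)]: print(axis("w10",(.5005,.1275),a,b))
E
```

```text
t 22.65 pos [0.5028 0.1261 0.104 ] f [ 0.6  0.7 -0.6] open 0.049 grip 62.4
units [0.018 0.004 0.127]
(array([0.50053825, 0.12720674]), 1105)
(array([0.50032484, 0.12653269]), 2777)
```

View pics/w10.png

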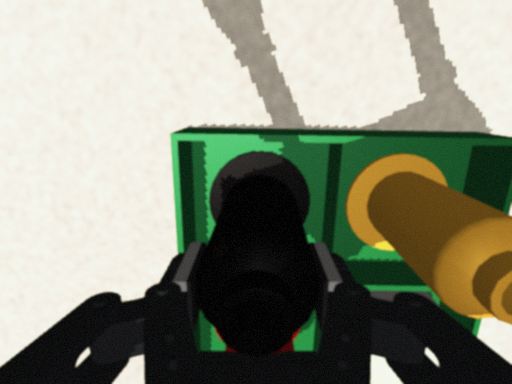

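Black is centred over its coaster at (260,198), and yellow stands on its own at (395,205). Lowering.

Request:
send_rows:
  steps:
    - [[-1,0,0.003,0.04,0],[-1,0,0.003,0.08,0],[-1,0,0.003,0.1,0],[-1,0,0.003,0.108,0],[-1,0,0.003,0.113,0],[-1,0,0.003,0.117,0],[-1,0,0.003,0.117,0]]

```text
time: 23.23
ee_pos: [0.5023, 0.127, 0.0858]
tool_rot: [[-0.958, 0.286, 0.001], [0.286, 0.958, -0.0], [-0.0, 0.0, -1.0]]
ft_force: [-1.2, -0.6, 0.3]
opening: 0.0489
grip_force: 62.8
```

Request:
send_rows:
  steps:
    - [[-1,0,0,0.004,0],[-1,0,0,0.004,0]]

```text
time: 23.4
ee_pos: [0.5024, 0.127, 0.0857]
tool_rot: [[-0.958, 0.286, 0.001], [0.286, 0.958, -0.0], [-0.001, 0.0, -1.0]]
ft_force: [-3.1, -0.6, 5.8]
opening: 0.0485
grip_force: 63.2
```

Request:
send_rows:
  steps:
    - [[0.2,0,0,0,0],[0.25,0,0,0,0],[0.3,0,0,0,0],[0.5,0,0,0,0],[0.8,0,0,0,0],[1,0,0,0,0],[1,0,0,0,0],[1,0,0,0,0]]

```text
time: 24.07
ee_pos: [0.5021, 0.127, 0.0846]
tool_rot: [[-0.958, 0.286, -0.0], [0.286, 0.958, 0.0], [0.0, 0.0, -1.0]]
ft_force: [-0.0, -1.0, -0.7]
opening: 0.0855
grip_force: 0.0
```

Request:
send_rows:
  steps:
    - [[1,0,0,-0.05,0],[1,0,0,-0.2,0],[1,0,0,-0.45,0],[1,0,0,-0.7,0],[1,0,0,-0.95,0],[1,0,0,-1,0],[1,0,0,-1,0]]

```text
time: 24.65
ee_pos: [0.5035, 0.1273, 0.2398]
tool_rot: [[-0.958, 0.286, 0.008], [0.286, 0.958, 0.002], [-0.007, 0.004, -1.0]]
ft_force: [0.8, -0.2, 0.1]
opening: 0.0854
grip_force: 0.0
```

Request:
send_rows:
  steps:
    - [[1,0.5,0.8,-0.1,0],[1,0.5,0.8,-0.1,0],[1,0.5,0.8,-0.1,0],[1,0.5,0.8,-0.1,0],[1,0.5,0.8,-0.1,0],[1,0.5,0.8,-0.1,0]]

```text
time: 25.15
ee_pos: [0.4639, 0.2639, 0.248]
tool_rot: [[-0.959, 0.284, -0.002], [0.284, 0.959, -0.002], [0.002, -0.002, -1.0]]
ft_force: [-0.6, -0.6, 0.1]
opening: 0.0855
grip_force: 0.0
```

```bash
python3 - <<'E'
from h import *
snap("top","t3"); snap("side","s3"); shift(0.5,0.1,.2)
a,b=load("t3")[0],load("s3")[0]
cv2.imwrite("pics/end.png",cv2.resize(np.hstack([a,b])[:,:,::-1],(800,300)))
for n,c in dict(red=(.5968,.097),yellow=(.5308,.2237),black=(.5005,.1275)).items():
    print(n,axis("s3",c,.06,.1),axis("t3",c,.105,.122,.014))
for n,c in dict(ey=(.585,-.252),er=(.5245,-.3695),blue=(.334,-.195)).items(): print(n,axis("s3",c,.015,.085))
E
```

```text
t 25.25 pos [0.4646 0.2625 0.2483] f [-0.   0.1  0. ] open 0.0857 grip 0.0
units [-0.537 -0.97   0.323]
red (array([0.59944188, 0.09909321]), 220) (array([0.59527877, 0.09696633]), 267)
yellow (array([0.53342202, 0.22573914]), 107) (array([0.5298635 , 0.22336435]), 288)
black (array([0.50338905, 0.12987757]), 230) (array([0.49983485, 0.12716284]), 284)
ey (array([ 0.58648174, -0.25257188]), 500)
er (array([ 0.52604826, -0.37022426]), 616)
blue (array([ 0.33516323, -0.19529745]), 594)
```

View pics/end.png

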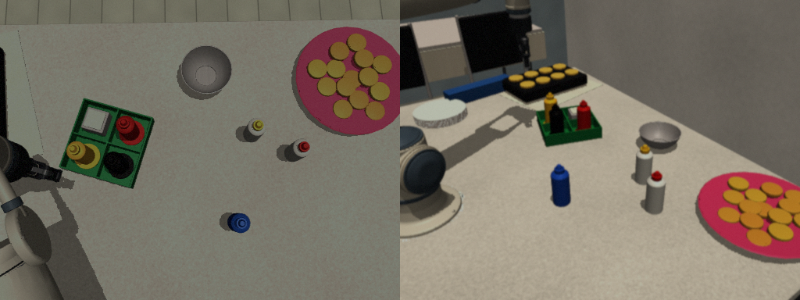

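All three bottles stand upright on their own coasters, at (128,127), (78,152) and (119,163) in the left half. In the top camera each is within about 1 mm of its coaster's centre. The empty bottles, the bowl and the blue bottle haven't moved.

```bash
python3 -c "
from plant import robot
print(robot.hand_in())"
```

```text
the job is handed in; nothing more can be done
None
```

The job is handed in: the red, yellow and black bottles stand upright in the caddy, each within about 1 mm of its coaster's centre, and the gripper has let go of everything and touches nothing; it took about 25 s.

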